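Stack bearing, spacer and collar on a microscope post

ROBOT

A 6-joint arm with a two-finger parallel gripper is mounted at the origin on the work surface. World frame = base frame: x ahead of the robot, y to its left, z up, the work surface at z = 0. Lengths are in m, angles in degrees, forces in N, time in s.
With the tool pointing down it reaches from about 0.35 to 0.875 m from the base axis. Payload 4.2 kg.
Tool frame: the origin (TCP) lies midway between the tips of the shut fingers; the grasp point (between the pads) lies 19 mm behind it; z points along the fingers, x is the direction in which the jaws open and shut, and the axes are right-handed (so a half turn about z gives the same grasp; the last joint's range is limited). The gripper opens to 87 mm and grips with 3 to 60 N. Pads are 19 mm wide; open, the fingers measure 117 mm over their backs; the gripper's body (75 mm by 190 mm) begins 51 mm behind the grasp point.
Start: joints at [85.462, 22.042, 0.453, 0, -68.411, -14.817], TCP at [0.207, 0.59, 0.223] pointing down, gripper open.
Joint ranges: [-179.83, 179.83], [-69.29, 118.12], [-61.27, 80.66], [-181.25, 117.63], [-171.15, -9.14], [-177.46, 177.46]. Speed limits (degrees/s): [159.86, 159.86, 180, 180, 180, 180].

INTERFACE

Orientations are given as a 3x3 rotation matrix whose columns are the frame's x, y, z axes.
In Python, from station import sense, capture, finish_job, find_in gives the robot as it stands.
- The arm moves only by the shell command python3 -m creep 'ROWS'. ROWS is JSON, a list of rows, each a list of 7 numbers: the shift along the tool's x, y, z in mm, then the turn, a rotation vector about the tool's x, y, z in degrees, then the opening, from 0 (shut) to 1 (fully open). A call has exactly 10 rows; each row shifts and turns the commanded pose from where the row before left it, along the tool's axes as they then stand; what a row does not reach is not made up. A row lasts 1/8 s, in which the tool goes at most 62.5 mm and 10.7 degrees, less where a joint would pass 70% of its speed; a pose out of reach is approached as far as the arm can. A call with a gripper value outside its range is refused whole. The fingers move at their own pace and stop on an object; the grip force is fixed at half the most. Time passes only in rows, so rows that do not move let the fingers close, or fill a call up. It gives the time, the measured TCP pose, the force and the opening at its end, in the units of the state.
- sense(): the state, without advancing time (a new reading comes with each control period).
- capture(name): name is "scene" or "top" or "wrist"; returns a dict with "color" (400x640x3 uint8, blue, green, red), "vertical_fov" (degrees; the focal length in pixels is half the picture's height over the tangent of half this angle, whatever the lens; pixels are square), "cx", "cy" (the principal point, pixels), "R" (3x3) and "t" (3): a world point X has camera coordinates R X + t. Camera axes: x right, y down, z forward; pixel columns grow to the right and rows downward; lengths in m; the calibration is good to about 2 mm. A picture is of the moment at which its call begins. There is no depth.
- finish_job(): hands the job in, once; it reports no verdict.
Trained networks look in the newest picture that a camera, given by its name, has taken for a name from the list of things; names that differ only in an ending like _2 or _b are one class to them, and where a whole thing is asked for, a point or a joint stands for the part that bears it (a point fixed in the world has none). Each returns a list of dicts, best first, with "p" (0 to 1); they miss things now and then, are a little off and sometimes report something else, mostly with a low value. They report only what shows in the picture. A call takes as long as a camera call. They do not tell look-alikes from the thing itself.
- find_in(camera, name): "xy" ([column, row] in pixels, amid what is visible of it).
The state is a dict: "time_s": time; "joints": joint angles; "joint_velocities": joint speeds; "effort": joint torques, N m; "tcp_pos": TCP position; "ee_rot": TCP orientation; "wrist_force": force on the tool from outside, world axes, zero at the start; "moment": the same for the moment, N m; "gripper_width": opening from 0.0 (shut) to 1.0 (fully open).
Only numpy, scipy, OpenCV 4.12 (cv2) and the standard library are available. Lean on these libraries where they do the work, as an engineer would, in place of code of your own. Each camera call takes 0.05 s, during which the arm holds its last target. There are 200 camera calls.

TASK

Finish the swing-arm post of the microscope stand: take the thrust bearing (steel with a brass cage) out of the drying rack and put it down over the post flat on the hub's seat, then the brass spacer washer on top of it, then the black clamp collar on top as the retainer, each fully down on the part below it. The bearing stands on edge in the rack, so lay it flat on the bench first and take it again by its rim. Lower the parts by hand rather than dropping them, and leave the other things on the bench and in the rack where they are.

Things in the scene. Friction and masses are not known exactly. Their poses are not given: they have to be found in the camera images.
- stand: microscope swing-arm stand, fixed to the bench, turned within 0.3 rad. Origin on the axis of its post at bench level, z up, x along the arm. Dark grey base plate 20 mm thick, from x = -45 to 185 mm, y = -80 to 80 mm. Steel post 24 mm across; round it the white hub of the arm, 56 mm across, top 120 mm above the bench, with a steel seat boss 42 mm across up to 130 mm.
- seat (a point): point on the post's axis at the top face of the seat boss (130 mm above the bench), where the bearing's underside must come to rest
- post_top (a point): point on the post's axis at its upper end, 190 mm above the bench; the last 10 mm are a cone from 24 down to 14 mm across. The bench between the robot and the stand, straight ahead of the robot at 0.42 to 0.50 m, is clear
- holder (a point): centre of the top of the empty white holder ring (96 mm across) at the end of the stand's arm, 118 mm above the bench and 155 mm from the post; the arm to it is 28 mm wide with its top at 113 mm
- bearing: thrust bearing: two steel rings with a brass cage between them (silver-brass-silver stripes on its rim), 52 mm outside, bore 27 mm, 14 mm thick, about 0.16 kg, the same both ways up. Origin at its centre, x axis along its bore. At the start it stands on edge in one of the three places of the drying rack (x axis level, along the rack), its centre 45 mm above the bench.
- spacer: plain brass spacer washer, 46 mm outside, bore 27 mm, 8 mm thick, about 75 g, lying flat on the bench, the same both ways up. Origin at its centre (4 mm above the bench), z axis along its bore.
- collar: black clamp collar with a slit, 46 mm outside, bore 27 mm, 16 mm thick, about 0.13 kg, lying flat on the bench, the same both ways up. Origin at its centre (8 mm above the bench), z axis along its bore.
- rack: drying rack, fixed, turned within 0.35 rad: white base 170 x 70 x 4 mm, two steel rods along x at y = -15 and 15 mm. Origin at the centre of its underside, x along the rods. Three rings stand on edge at x = -44, 0, 44 mm, each between wire hoops 28 mm wide and 44 mm high; the rims stand out 12 mm past the wires along y at centre height, free to grip from above.
- black_ring: matt black ring standing in the drying rack, the bearing's outer size (52 mm outside, 14 mm thick) but bore 40 mm; origin at its centre, x axis along its bore; leave it alone
- blue_ring: blue grooved ring standing in the drying rack, 52 mm outside, 14 mm thick, bore 36 mm; origin at its centre, x axis along its bore; leave it alone
- small_collar: bright aluminium clamp collar for a thinner post, 36 mm outside, bore 16 mm, 12 mm thick, lying flat among the parts; origin at its centre; leave it alone
- driver: screwdriver with red handle, 170 mm long, lying on the bench; origin under its middle, x axis towards the blade; leave it alone
- solvent: white solvent bottle with red cap, 60 mm across, 150 mm tall; origin at the centre of its foot; leave it alone
- grease: small amber jar with black cap, 52 mm across, 45 mm tall; origin at the centre of its foot; leave it alone
- dish: clear flat sample dish, 90 mm across, 15 mm tall; origin at the centre of its foot; leave it alone
There are look-alikes about, which are no part of the job. What is shaped like the collar but turquoise is not meant.

How it is judged:
By the outcome, as a careful person would: the job done as asked, in the order asked, and still so for the second after the job is handed in, with the robot touching nothing.
It also fails if it takes over 72 s, if anything falls off the work surface, if the arm or the gripper's body presses on something with over 40 N, if the wrist force passes 120 N, or if a joint passes its speed limit or range.

## Working session

There is one attempt and no reset: what is moved stays moved. The work goes in short steps, Python scripts to look and compute and a shell command to move; the robot and the scene stay as the last step left them, time stands still between calls to the robot, and variables do not carry over. Pictures are saved under pics/ and viewed, about 8 in all and at most 12, crops included, and the job is handed in when it is done.

```bash
ls; mkdir -p pics; cat > h.py <<'E'
import numpy as np, cv2
from station import sense, capture, find_in
def cam(n,save=None):
    c=capture(n); c['f']=c['color'].shape[0]/2/np.tan(np.radians(c['vertical_fov']/2)); c['R']=np.array(c['R']); c['t']=np.array(c['t'])
    if save: cv2.imwrite('pics/'+save,c['color'])
    return c
def px2w(c,uv,z):
    d=c['R'].T@np.array([(uv[0]-c['cx'])/c['f'],(uv[1]-c['cy'])/c['f'],1]); o=-c['R'].T@c['t']
    return o+d*(z-o[2])/d[2]
def w2px(c,X):
    p=c['R']@np.array(X)+c['t']; return np.array([c['cx'],c['cy']])+c['f']*p[:2]/p[2]
E
python3 - <<'E'
from h import *
np.set_printoptions(precision=4,suppress=True)
Z=dict(stand=.1,seat=.13,post_top=.19,holder=.118,bearing=.045,spacer=.004,collar=.008,rack=.01,black_ring=.045,blue_ring=.045,small_collar=.006)
ims=[]
for n in ['scene','top']:
    c=cam(n,n+'0.png'); print(n,c['f'],-c['R'].T@c['t'])
    for k,z in Z.items():
        print(k,[(np.round(r['xy']),round(r['p'],2),px2w(c,r['xy'],z)[:2]) for r in find_in(n,k)[:4]])
    ims.append(c['color'])
E
```

```text
pics
scene 374.73756570468305 [1.2215 0.4465 0.8471]
stand [(array([325., 261.]), 0.89, array([0.734 , 0.1102]))]
seat [(array([329., 261.]), 0.66, array([0.7488, 0.1312]))]
post_top [(array([232., 160.]), 0.44, array([ 0.6664, -0.2838]))]
holder [(array([327., 265.]), 0.63, array([0.753 , 0.1291]))]
bearing [(array([279., 174.]), 0.49, array([ 0.4955, -0.2628]))]
spacer []
collar [(array([421., 276.]), 0.57, array([0.5523, 0.3065])), (array([382., 231.]), 0.49, array([0.4733, 0.1357]))]
rack []
black_ring []
blue_ring [(array([268., 179.]), 0.47, array([ 0.5378, -0.273 ])), (array([415., 239.]), 0.21, array([0.4736, 0.2414]))]
small_collar [(array([423., 278.]), 0.5, array([0.5554, 0.3135]))]
top 516.799428954821 [ 0.4139 -0.0088  1.7121]
stand [(array([287., 187.]), 0.83, array([0.6548, 0.0622]))]
seat [(array([284., 184.]), 0.8, array([0.6585, 0.0699]))]
post_top [(array([286., 187.]), 0.62, array([0.6426, 0.0604]))]
holder [(array([282., 185.]), 0.68, array([0.6601, 0.0764]))]
bearing [(array([213., 222.]), 0.57, array([0.5493, 0.3037])), (array([288., 186.]), 0.4, array([0.665 , 0.0598]))]
spacer [(array([236., 257.]), 0.65, array([0.4373, 0.2339]))]
collar [(array([268., 246.]), 0.68, array([0.4715, 0.1272])), (array([217., 225.]), 0.52, array([0.543 , 0.2966]))]
rack [(array([388., 244.]), 0.79, array([ 0.4785, -0.2661])), (array([430., 188.]), 0.63, array([ 0.6654, -0.4104]))]
black_ring [(array([392., 254.]), 0.43, array([ 0.446 , -0.2717]))]
blue_ring [(array([392., 225.]), 0.38, array([ 0.538, -0.276]))]
small_collar [(array([201., 253.]), 0.58, array([0.4496, 0.3483]))]
```

View pics/scene0.png

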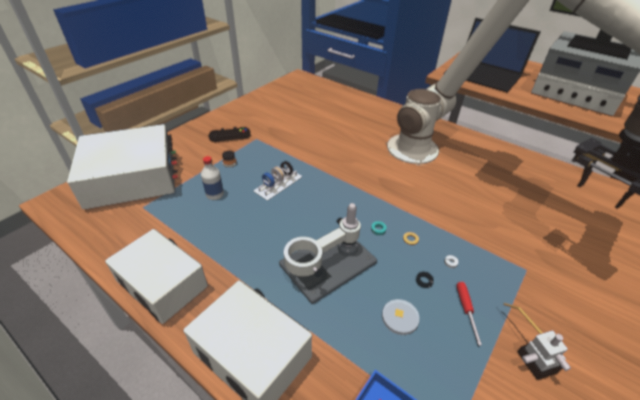

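View pics/top0.png

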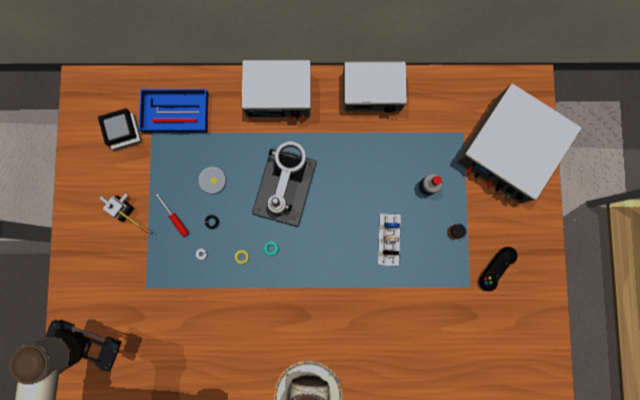

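The scene shows:
- **Top view:** post about (277,204), spacer (yellow) (242,257), turquoise look-alike (271,248), black collar (212,222), small collar (201,253). The rack has blue (391,225), a brass-striped part (391,239) and black (391,252).
- **Scene view:** the same parts are at black (425,279), yellow (411,238), turquoise (379,228).

I'll check the choice in close crops.

```bash
python3 - <<'E'
from h import *
t=cv2.imread('pics/top0.png'); s=cv2.imread('pics/scene0.png')
def cr(i,x,y,w,h,W,H): return cv2.resize(i[y:y+h,x:x+w],(W,H),interpolation=cv2.INTER_CUBIC)
a=cr(t,190,175,130,100,520,400); b=cr(t,370,205,40,65,246,400)
c=cr(s,245,150,65,55,384,200*325//200); d=cr(s,330,195,130,100,382,325)
o=np.vstack([np.hstack([a,b])[:270*2], np.hstack([c,d])[:200*2]])[:, :800] if False else None
top=np.hstack([a,b]); bot=np.hstack([c[:, :384],d]); cv2.imwrite('pics/crop1.png',np.vstack([top,cv2.resize(bot,(766,200*1))]))
E
```

```text
(no output)
```

View pics/crop1.png

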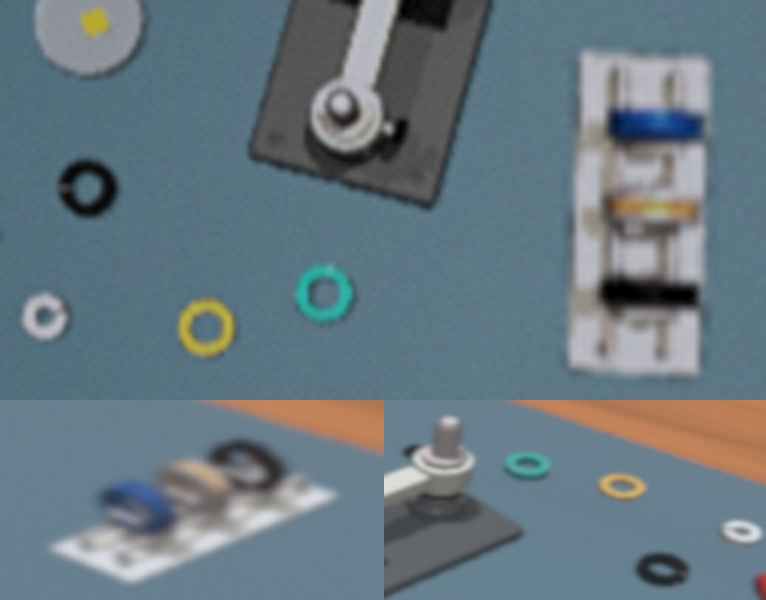

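```bash
python3 - <<'E'
from h import *
np.set_printoptions(precision=4,suppress=True)
c=cam('top')
for n,uv,z in [('collar',(212,222),.016),('spacer',(241.75,256.75),.008),('post_top',(275.75,201.2),.19),('bearing top',(392,239),.071),('blue',(392,225.3),.071),('blk',(391,252.5),.071),('rTL',(379.8,213.5),.004),('rBL',(377.8,265.5),.004),('rTR',(401,214.5),.004),('rBR',(398.6,265.8),.004),
 ('plate corner L',(252.2,213.5),.02),('plate corner R',(298.7,226.8),.02)]:
    print(n,px2w(c,uv,z)[:2])
s=sense(); print(s['tcp_pos'],np.array(s['ee_rot']),s['time_s'])
E
```

```text
collar [0.552  0.3118]
spacer [0.4383 0.2136]
post_top [0.5992 0.0912]
bearing top [ 0.4919 -0.2703]
blue [ 0.5354 -0.2712]
blk [ 0.4493 -0.2662]
rTL [ 0.5798 -0.2423]
rBL [ 0.4085 -0.2324]
rTR [ 0.5762 -0.3126]
rBR [ 0.4073 -0.3006]
plate corner L [0.5794 0.1796]
plate corner R [0.5352 0.0267]
[0.2071 0.5897 0.2226] [[-0.3314 -0.9435 -0.    ]
 [-0.9435  0.3314  0.    ]
 [-0.      0.     -1.    ]] 1.25
```

```bash
python3 -m creep '[[47.8,-36.9,0,0,0,0,1],[47.8,-36.9,0,0,0,0,1],[47.8,-36.9,0,0,0,0,1],[47.8,-36.9,0,0,0,0,1],[47.8,-36.9,0,0,0,0,1],[47.8,-36.9,0,0,0,0,1],[47.8,-36.9,0,0,0,0,1],[47.8,-36.9,0,0,0,0,1],[47.8,-36.9,0,0,0,0,1],[47.8,-36.9,0,0,0,0,1]]' && python3 -m creep '[[47.8,-36.9,0,0,0,0,1],[47.8,-36.9,0,0,0,0,1],[47.8,-36.9,0,0,0,0,1],[47.8,-36.9,0,0,0,0,1],[47.8,-36.9,0,0,0,0,1],[0,0,0,0,0,-8,1],[0,0,0,0,0,-8,1],[0,0,30,0,0,0,1],[0,0,30,0,0,0,1],[0,0,0,0,0,0,1]]'
python3 - <<'E'
from h import *
c=cam('wrist','w1.png'); print(c['f'],-c['R'].T@c['t'],c['R'][2]); s=sense(); print(s['tcp_pos'],s['ee_rot'],s['joints'],s['wrist_force'],s['time_s'])
print(w2px(c,[.492,-.27,.071]))
E
```

```text
time_s: 2.5
tcp_pos: [0.3973, 0.0146, 0.2232]
ee_rot: [[-0.331, -0.944, 0.002], [-0.944, 0.331, 0.001], [-0.001, -0.002, -1.0]]
wrist_force: [1.2, 0.7, -0.5]
gripper_width: 0.999
time_s: 3.75
tcp_pos: [0.4901, -0.2698, 0.1605]
ee_rot: [[-0.059, -0.998, -0.005], [-0.998, 0.059, 0.002], [-0.001, 0.005, -1.0]]
wrist_force: [0.7, 0.4, 0.8]
gripper_width: 1.001
314.75013583961135 [ 0.55879563 -0.27439823  0.32173738] [-0.2542688   0.01593361 -0.96700232]
[ 0.49149748 -0.27036006  0.16232487] [[-5.82492138e-02 -9.98300805e-01 -1.59130615e-03]
 [-9.98302050e-01  5.82494809e-02 -1.21988329e-04]
 [ 2.14473804e-04  1.58149847e-03 -9.99998726e-01]] [-1.22478152e+01  1.88270003e+01 -1.36616924e+01  3.09981126e-02
 -5.75989284e+01  9.88918510e+01] [ 0.77126446 -0.91191635  0.94626377] 3.8
[322.88672451 206.42506815]
```

View pics/w1.png

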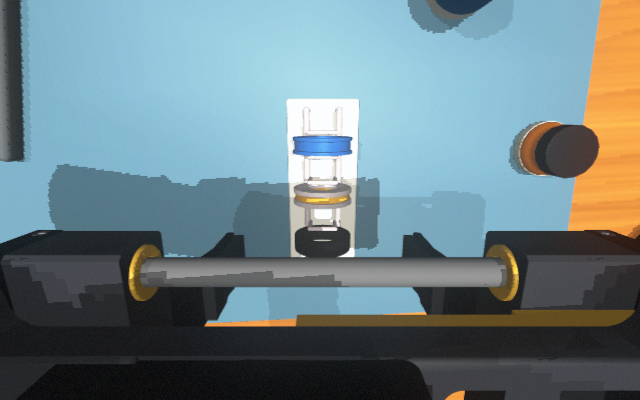

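```bash
python3 - <<'E'
from h import *
i=cv2.imread('pics/w1.png'); cv2.imwrite('pics/w1c.png',cv2.resize(i[130:265,270:380],(660,600*135//100*100//135),interpolation=cv2.INTER_CUBIC))
for r in range(180,216): print(r,i[r,322],i[r,296],i[r,349])
E
```

```text
180 [183 189 196] [254 253 252] [225 234 236]
181 [245 245 249] [253 252 251] [223 233 234]
182 [253 253 252] [226 234 235] [221 232 232]
183 [248 249 252] [224 234 236] [193 206 207]
184 [230 229 233] [219 229 230] [192 205 205]
185 [196 198 207] [153 156 160] [175 185 187]
186 [195 197 207] [110 110 112] [123 122 124]
187 [190 193 206] [113 111 114] [116 114 117]
188 [114 153 182] [111 111 112] [117 116 119]
189 [ 82 147 190] [117 115 118] [122 121 123]
190 [108 123 133] [143 143 150] [135 134 139]
191 [114 113 116] [147 147 152] [133 131 136]
192 [122 122 126] [148 149 155] [131 130 135]
193 [179 180 190] [142 146 153] [138 142 147]
194 [206 207 218] [ 97 128 150] [137 153 160]
195 [204 205 217] [ 73 123 156] [128 149 161]
196 [195 197 207] [ 70 109 136] [116 133 148]
197 [158 166 178] [ 72 110 138] [ 93 111 125]
198 [ 78 166 216] [ 72 110 136] [ 95 107 120]
199 [ 89 234 253] [ 81 106 125] [110 113 119]
200 [ 87 229 252] [106 108 113] [123 123 127]
201 [ 77 150 198] [127 127 132] [126 126 131]
202 [ 74 149 197] [127 127 132] [124 123 128]
203 [ 74 145 190] [126 126 133] [124 123 127]
204 [102 126 146] [135 136 141] [136 139 145]
205 [170 170 180] [162 171 174] [177 189 190]
206 [167 168 176] [187 201 204] [189 201 204]
207 [164 165 172] [186 201 202] [188 199 202]
208 [171 171 180] [186 199 202] [189 200 204]
209 [233 232 231] [187 199 202] [188 200 202]
210 [253 253 252] [187 200 202] [187 199 203]
211 [253 253 252] [186 200 202] [187 199 202]
212 [253 253 252] [187 201 204] [188 201 204]
213 [253 253 252] [186 199 203] [188 201 203]
214 [253 253 252] [185 199 202] [187 200 203]
215 [253 253 252] [185 200 202] [187 201 203]
```

View pics/w1c.png

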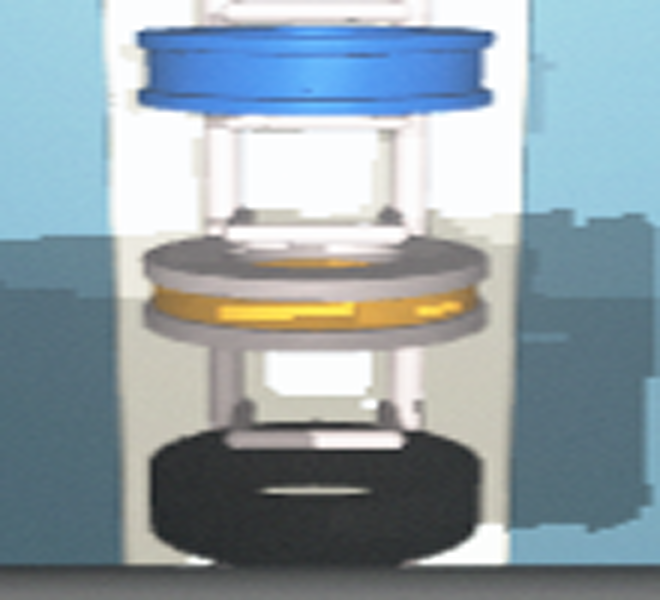

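The top-view crop confirmed the choice, and the wrist view now shows the brass-striped bearing with its rim top around (322.5,200.7), so it sits about 4 mm further out in x. Blue is above it and black below. Descending to grip it now.

```bash
python3 -m creep '[[0,-4,30,0,0,0,1],[0,0,40,0,0,0,1],[0,0,30,0,0,0,1],[0,0,20,0,0,0,1],[0,0,9,0,0,0,1],[0,0,0,0,0,0,1],[0,0,0,0,0,0,0],[0,0,0,0,0,0,0],[0,0,0,0,0,0,0],[0,0,0,0,0,0,0]]'
```

```text
time_s: 5.05
tcp_pos: [0.4958, -0.2705, 0.0338]
ee_rot: [[-0.059, -0.998, 0.0], [-0.998, 0.059, -0.0], [0.0, -0.0, -1.0]]
wrist_force: [0.1, 2.0, 1.9]
gripper_width: 0.632
```

```bash
python3 -m creep '[[0,0,0,0,0,0,0],[0,0,0,0,0,0,0],[0,0,-10,0,0,0,0],[0,0,-25,0,0,0,0],[0,0,-25,0,0,0,0],[0,0,-25,0,0,0,0],[-43.7,24.6,0,0,0,0,0],[-43.7,24.6,0,0,0,0,0],[-43.7,24.6,0,0,0,0,0],[0,0,0,0,0,0,0]]'; python3 -m creep '[[0,0,0,-8,0,0,0],[0,0,0,-10,0,0,0],[0,0,0,-10,0,0,0],[0,0,0,-10,0,0,0],[0,0,0,-10,0,0,0],[0,0,0,-10,0,0,0],[0,0,0,0,0,0,0],[0,0,0,0,0,0,0],[0,0,0,0,0,0,0],[0,0,0,0,0,0,0]]'
python3 - <<'E'
from h import *
c=cam('wrist','w2.png'); s=sense(); print(s['tcp_pos'],s['joints'])
c=cam('scene'); u=w2px(c,[.47,-.13,.1]).astype(int); print(u)
i=c['color'][max(u[1]-70,0):u[1]+80,u[0]-100:u[0]+100]; a=cv2.resize(i,(400,300),interpolation=cv2.INTER_CUBIC)
w=cv2.resize(cv2.imread('pics/w2.png'),(400,250)); w=cv2.copyMakeBorder(w,0,50,0,0,0)
cv2.imwrite('pics/s2.png',np.hstack([w,a]))
E
```

```text
time_s: 6.3
tcp_pos: [0.4277, -0.1336, 0.1188]
ee_rot: [[-0.055, -0.998, -0.001], [-0.998, 0.055, 0.0], [-0.0, 0.001, -1.0]]
wrist_force: [1.1, -1.1, -1.8]
gripper_width: 0.585
time_s: 7.55
tcp_pos: [0.4298, -0.1353, 0.1202]
ee_rot: [[-0.058, -0.533, -0.844], [-0.998, 0.031, 0.05], [-0.0, 0.846, -0.534]]
wrist_force: [-0.6, 0.1, -2.3]
gripper_width: 0.59
[ 0.42975329 -0.13529229  0.12000108] [ 7.50376724e-01  4.26470206e+01  7.77465445e-02 -3.59983380e+00
 -1.05120006e+02  8.68819980e+01]
[314 172]
```

View pics/s2.png

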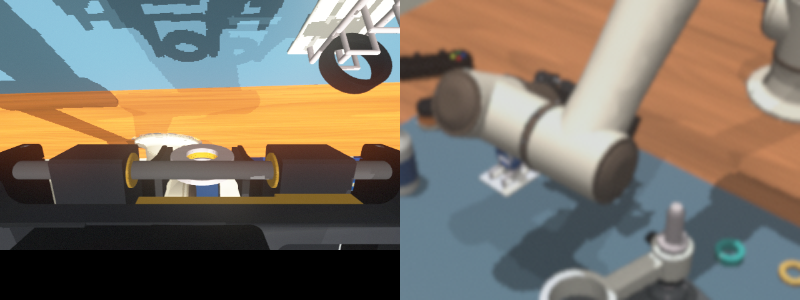

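The bearing is held (opening 51 mm) and visible between the fingers at (205,150). The wrist is clear of the stand, so I'm lowering it.

```bash
python3 -m creep '[[0,-14.4,9.1,0,0,0,0],[0,-14.4,9.1,0,0,0,0],[0,-14.4,9.1,0,0,0,0],[0,-14.4,9.1,0,0,0,0],[0,-14.4,9.1,0,0,0,0],[0,-4.2,2.7,0,0,0,0],[0,-4.2,2.7,0,0,0,0],[0,0,0,0,0,0,0],[0,0,0,0,0,0,0],[0,0,0,0,0,0,0]]'
```

```text
time_s: 8.9
tcp_pos: [0.4294, -0.1353, 0.0238]
ee_rot: [[-0.058, -0.53, -0.846], [-0.998, 0.031, 0.05], [-0.0, 0.847, -0.531]]
wrist_force: [-0.0, -1.7, -1.6]
gripper_width: 0.592
```

```bash
python3 -m creep '[[0,-1.7,1.1,0,0,0,0],[0,-1.7,1.1,0,0,0,0],[0,-1.7,1.1,0,0,0,0],[0,-1.7,1.1,0,0,0,0],[0,-0.8,0.5,0,0,0,0],[0,-0.8,0.5,0,0,0,0],[0,0,0,0,0,0,0],[0,0,0,0,0,0,0],[0,0,0,0,0,0,0],[0,0,0,0,0,0,0]]'
```

```text
time_s: 10.15
tcp_pos: [0.4291, -0.1353, 0.0137]
ee_rot: [[-0.058, -0.529, -0.847], [-0.998, 0.031, 0.049], [0.0, 0.848, -0.53]]
wrist_force: [2.1, -0.2, 1.8]
gripper_width: 0.59
```

```bash
python3 -m creep '[[0,-1.3,0.8,0,0,0,0],[0,-1.3,0.8,0,0,0,0],[0,-0.8,0.5,0,0,0,0],[0,0,0,0,0,0,0],[0,0,0,0,0,0,0.62],[0,0,0,0,0,0,0.64],[0,0,0,0,0,0,0.68],[0,0,0,0,0,0,0.8],[0,0,0,0,0,0,1],[0,0,0,0,0,0,1]]'
python3 - <<'E'
from h import *
c=cam('wrist','w3.png'); s=sense(); print(s['tcp_pos'],s['time_s'],s['wrist_force'])
E
```

```text
time_s: 11.4
tcp_pos: [0.429, -0.1352, 0.0093]
ee_rot: [[-0.059, -0.529, -0.847], [-0.998, 0.031, 0.05], [-0.0, 0.848, -0.53]]
wrist_force: [0.7, 1.1, -0.2]
gripper_width: 0.934
[ 0.42897771 -0.13523837  0.00930217] 11.45 [-0.06328611  0.46203688  0.80765771]
```

View pics/w3.png

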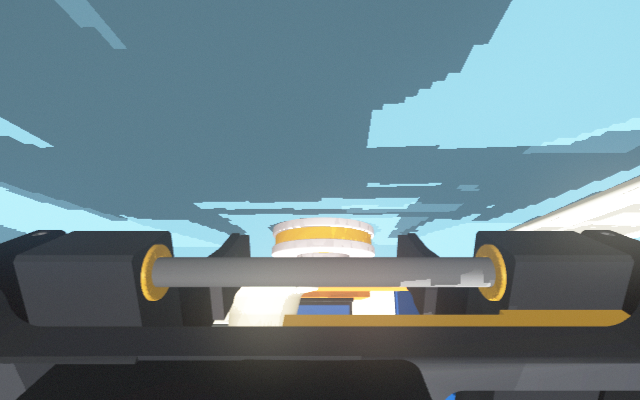

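The wrist camera is upside down, with the bench at the top of the picture. The bearing at (323,238) shows rim-on and flat. Retreating and righting the tool.

```bash
python3 -m creep '[[0,21.2,-13.2,0,0,0,1],[0,21.2,-13.2,0,0,0,1],[0,21.2,-13.2,0,0,0,1],[0,21.2,-13.2,8,0,0,1],[0,0,0,10,0,0,1],[0,0,0,10,0,0,1],[0,0,0,10,0,0,1],[0,0,0,10,0,0,1],[0,0,0,10,0,0,1],[0,0,0,0,0,0,1]]'
cat > loc.py <<'E'
from h import *
import sys
from scipy.optimize import minimize
# usage: loc.py pic name x y ztop R : print net finds & save crop with projected circle
def look(pic,name,x,y,z,R,zoff=0):
    c=cam('wrist',pic); s=sense(); np.set_printoptions(precision=4,suppress=True)
    print(s['tcp_pos'],np.degrees(np.arctan2(s['ee_rot'][1][0],s['ee_rot'][0][0])),s['time_s'])
    for r in find_in('wrist',name)[:3]: print(r['xy'],r['p'],px2w(c,r['xy'],z)[:2])
    im=c['color'].copy()
    a=np.linspace(0,6.283,60)
    pts=np.array([w2px(c,[x+R*np.cos(t),y+R*np.sin(t),z]) for t in a]).astype(int)
    print('pred',w2px(c,[x,y,z])); return c,im,pts
E
python3 - <<'E'
from loc import *
c,im,p=look('w4.png','bearing',.439,-.136,.014,.026)
E
```

```text
time_s: 12.7
tcp_pos: [0.4253, -0.1352, 0.1098]
ee_rot: [[-0.059, -0.998, -0.0], [-0.998, 0.059, 0.001], [-0.001, 0.0, -1.0]]
wrist_force: [0.3, 0.4, 0.2]
gripper_width: 0.999
[ 0.4276 -0.1352  0.11  ] -93.34326477574203 12.75
[326.5, 199.8] 0.81 [ 0.4315 -0.1387]
pred [322.7509 191.3126]
```

View pics/w4.png

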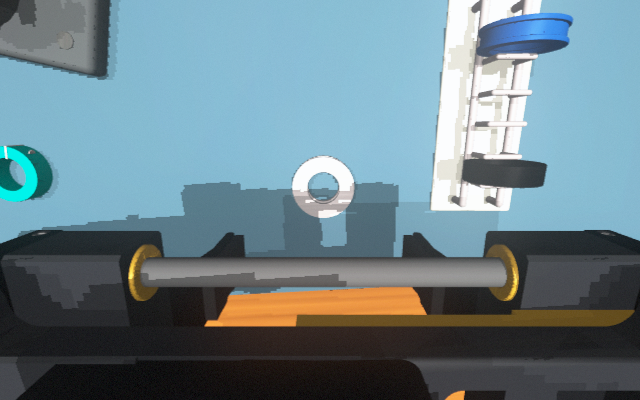

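The bearing lies flat at (323,187), clear of everything, so I'm gripping it by the rim.

```bash
python3 -m creep '[[0,-15,25,0,0,0,1],[0,0,40,0,0,0,1],[0,0,25,0,0,0,1],[0,0,12,0,0,0,1],[0,0,4.5,0,0,0,1],[0,0,0,0,0,0,0.7],[0,0,0,0,0,0,0],[0,0,0,0,0,0,0],[0,0,0,0,0,0,0],[0,0,0,0,0,0,0]]'
```

```text
time_s: 14.05
tcp_pos: [0.444, -0.1361, 0.0032]
ee_rot: [[-0.058, -0.998, 0.001], [-0.998, 0.058, -0.0], [-0.0, -0.001, -1.0]]
wrist_force: [-0.3, 0.2, 2.7]
gripper_width: 0.586
```

```bash
python3 -m creep '[[0,0,-10,0,0,0,0],[0,0,-56,0,0,0,0],[0,0,-56,0,0,0,0],[0,0,-56,0,0,0,0],[-46.8,-23.5,-54,0,0,0,0],[-46.8,-23.5,0,0,0,0,0],[-46.8,-23.5,0,0,0,0,0],[-46.8,-23.5,0,0,0,0,0],[-46.8,-23.5,0,0,0,0,0],[0,0,0,0,0,0,0]]'
python3 - <<'E'
from loc import *
c,im,p=look('w5.png','post_top',.599,.091,.19,.007)
E
```

```text
time_s: 15.3
tcp_pos: [0.5712, 0.0857, 0.2249]
ee_rot: [[-0.055, -0.998, -0.001], [-0.998, 0.055, 0.0], [-0.0, 0.001, -1.0]]
wrist_force: [-0.5, -1.7, -2.2]
gripper_width: 0.59
[0.5701 0.0841 0.225 ] -93.2428424020827 15.35
[328.9, 93.9] 0.82 [0.6562 0.0771]
pred [311.7432 189.9217]
```

View pics/w5.png

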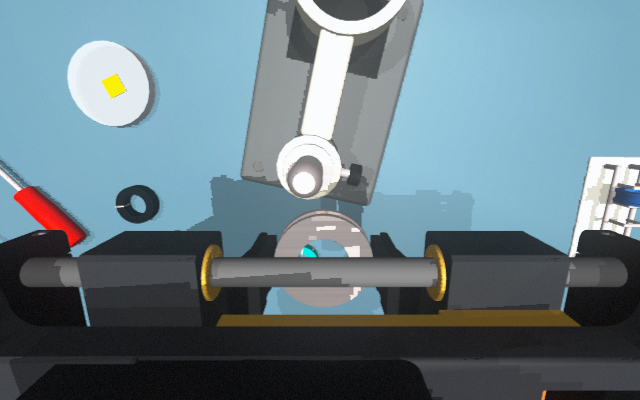

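```bash
python3 - <<'E'
from h import *
i=cv2.imread('pics/w5.png'); cv2.imwrite('pics/w5c.png',np.hstack([cv2.resize(i[140:220,260:360],(400,320),interpolation=cv2.INTER_CUBIC),cv2.resize(i[200:320,260:390],(390,360),interpolation=cv2.INTER_CUBIC)[:320]]))
E
```

```text
(no output)
```

View pics/w5c.png

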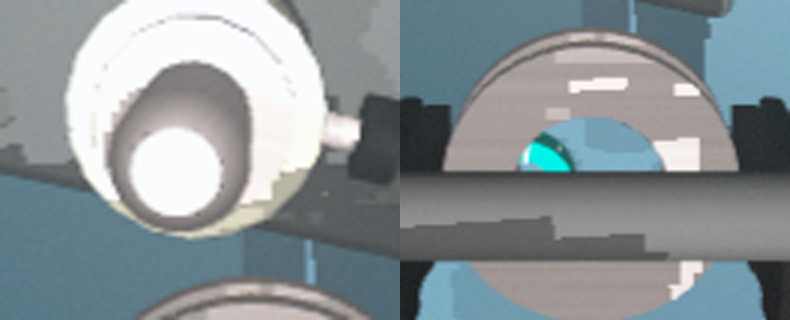

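```bash
cat >> h.py <<'E'
def circ(c,x,y,z,R):
    a=np.linspace(0,2*np.pi,181); return np.array([w2px(c,[x+R*np.cos(t),y+R*np.sin(t),z]) for t in a])
E
python3 - <<'E'
from h import *
from scipy.optimize import least_squares
c=cam('wrist'); s=sense(); t=s['tcp_pos']; zt=t[2]-.003+.014
print('post',px2w(c,(304,182.75),.19),'tcp',t)
f=lambda p:(lambda q:[q[:,0].min()-274.3,q[:,0].max()-372.7,q[:,1].min()-214.7])(circ(c,*p,zt,.0255))
r=least_squares(f,t[:2]); print(r.x,r.fun,circ(c,*r.x,zt,.026)[:,1].max())
E
```

```text
post [0.60234867 0.0929741  0.19      ] tcp [0.56956949 0.08248698 0.22545241]
[0.56863632 0.08262902] [-0.11393605  0.11410321  0.00899165] 306.6095560084451
```

```bash
python3 -m creep '[[-10.5,-9.4,0,0,0,0,0],[0,0,0,0,0,0,0],[0,0,0,0,0,0,0],[0,0,0,0,0,0,0],[0,0,0,0,0,0,0],[0,0,0,0,0,0,0],[0,0,0,0,0,0,0],[0,0,0,0,0,0,0],[0,0,0,0,0,0,0],[0,0,0,0,0,0,0]]'
cat > post.py <<'E'
from h import *
from scipy.optimize import least_squares
def post(pic):
    s=sense(); c=cam('wrist',pic); t=s['tcp_pos']; print('tcp',np.round(t,4),s['time_s'])
    p=w2px(c,[.602,.093,.19]); g=cv2.cvtColor(c['color'],cv2.COLOR_BGR2GRAY); print('pred',p)
    n,l,st,ce=cv2.connectedComponentsWithStats((g>215).astype(np.uint8))
    for k in range(1,n):
        if 200<st[k,4]<700 and np.hypot(*(ce[k]-p))<30: print(ce[k],st[k],px2w(c,ce[k],.19))
    return c,g,t
E
python3 - <<'E'
from post import *
c,g,t=post('w6.png'); print(sense()['tcp_pos'])
for r in (228,232,236,240): print(r, g[r,255:300].tolist(), g[r,345:390].tolist())
print(g[195:240,323].tolist())
E
```

```text
time_s: 16.7
tcp_pos: [0.5804, 0.0929, 0.2257]
ee_rot: [[-0.058, -0.998, 0.0], [-0.998, 0.058, 0.0], [-0.0, -0.0, -1.0]]
wrist_force: [-0.8, 0.6, -0.8]
gripper_width: 0.586
tcp [0.5804 0.0929 0.2257] 16.7
pred [320.40470566 198.73802289]
[315.78305085 193.5559322 ] [305 185  23  17 295] [0.60558061 0.0957503  0.19      ]
[0.58039652 0.09290979 0.22567831]
228 [114, 113, 112, 112, 112, 115, 114, 113, 115, 112, 114, 117, 115, 116, 114, 113, 115, 115, 115, 116, 115, 113, 116, 116, 114, 118, 117, 115, 115, 110, 117, 138, 129, 105, 133, 163, 170, 172, 172, 171, 171, 170, 171, 170, 168] [246, 246, 246, 246, 247, 246, 246, 246, 246, 246, 246, 245, 223, 137, 140, 152, 135, 137, 156, 158, 156, 158, 158, 158, 157, 159, 158, 157, 156, 158, 158, 159, 156, 158, 158, 157, 157, 157, 158, 157, 158, 158, 160, 160, 159]
232 [115, 114, 115, 114, 113, 106, 84, 69, 67, 72, 79, 95, 110, 113, 114, 113, 117, 115, 115, 115, 113, 117, 115, 115, 114, 116, 112, 112, 121, 117, 130, 165, 163, 164, 165, 164, 164, 163, 162, 165, 163, 165, 163, 165, 163] [162, 163, 162, 161, 160, 161, 159, 162, 160, 160, 158, 161, 1
[... 519 characters left out ...]
0, 50, 49, 49, 51, 47, 48, 47, 45, 47, 49, 46, 48, 65, 116]
240 [92, 41, 39, 36, 39, 41, 41, 41, 42, 42, 43, 47, 45, 44, 44, 48, 45, 47, 45, 44, 49, 66, 102, 106, 121, 157, 162, 163, 165, 164, 163, 165, 163, 165, 164, 163, 163, 164, 166, 165, 163, 162, 163, 165, 162] [162, 161, 163, 163, 161, 162, 161, 160, 161, 162, 162, 162, 163, 159, 159, 160, 160, 158, 160, 162, 158, 154, 133, 133, 143, 106, 50, 49, 50, 52, 51, 50, 49, 51, 47, 51, 50, 47, 43, 45, 45, 45, 44, 44, 44]
[253, 252, 252, 252, 253, 251, 169, 168, 158, 131, 113, 108, 103, 101, 120, 144, 201, 200, 137, 106, 126, 197, 198, 197, 198, 199, 199, 195, 165, 164, 163, 166, 169, 170, 167, 167, 167, 164, 164, 167, 163, 164, 165, 163, 154]
```

```bash
python3 - <<'E'
from h import *
from scipy.optimize import least_squares
c=cam('wrist'); s=sense(); t=s['tcp_pos']; print(t)
f=lambda p:(lambda q:[q[:,0].min()-274.3,q[:,0].max()-372.7,q[:,1].min()-214.8])(circ(c,*p[:2],p[2],.026))
r=least_squares(f,[*t[:2],.236]); print(r.x,r.fun)
for zt in (.234,.236,.238):
    r2=least_squares(lambda p:f([*p,zt]),t[:2]); print(zt,r2.x,r2.fun)
P=px2w(c,(316,196),.19); print('post',P)
d=P[:2]-r.x[:2]; R=np.array(s['ee_rot']); print('tool shift mm',1e3*(R.T@[*d,0]))
E
```

```text
[0.58039649 0.09287204 0.22567028]
[0.57780733 0.09247785 0.23361957] [-1.42108547e-12  2.84217094e-13 -1.98951966e-12]
0.234 [0.57791258 0.09247216] [-0.1170444  0.1171694  0.00917  ]
0.236 [0.57846559 0.09244226] [-0.74161879  0.74242082  0.05881279]
0.238 [0.57901798 0.09241239] [-1.38216834  1.38368238  0.11096627]
post [0.60397026 0.09571272 0.19      ]
tool shift mm [-4.75963069e+00 -2.59289312e+01 -2.63787805e-04]
```

```bash
python3 -m creep '[[-2.3,-12.8,0,0,0,0,0],[-2.3,-12.8,0,0,0,0,0],[0,0,0,0,0,0,0],[0,0,12,0,0,0,0],[0,0,12,0,0,0,0],[0,0,8,0,0,0,0],[0,0,6,0,0,0,0],[0,0,4,0,0,0,0],[0,0,0,0,0,0,0],[0,0,0,0,0,0,0]]'; python3 -c "
from station import sense
s=sense();print(s['wrist_force'],s['moment'])"
```

```text
time_s: 18.05
tcp_pos: [0.6065, 0.096, 0.1841]
ee_rot: [[-0.058, -0.998, 0.001], [-0.998, 0.058, 0.0], [-0.0, -0.001, -1.0]]
wrist_force: [-0.3, 1.0, -1.9]
gripper_width: 0.586
[-0.3489374   1.02927868 -1.87578428] [-0.03796838  0.02663905  0.02484023]
```

```bash
python3 -m creep '[[0,0,3,0,0,0,0],[0,0,3,0,0,0,0],[0,0,3,0,0,0,0],[0,0,3,0,0,0,0],[0,0,3,0,0,0,0],[0,0,3,0,0,0,0],[0,0,0,0,0,0,0],[0,0,0,0,0,0,0],[0,0,0,0,0,0,0],[0,0,0,0,0,0,0]]'; python3 -c "
from station import sense
s=sense();print(s['wrist_force'],s['moment'])"
```

```text
time_s: 19.3
tcp_pos: [0.6063, 0.096, 0.1658]
ee_rot: [[-0.058, -0.998, 0.0], [-0.998, 0.058, 0.0], [-0.0, -0.0, -1.0]]
wrist_force: [-0.5, -0.1, -1.5]
gripper_width: 0.586
[-0.4939064  -0.05415684 -1.54945336] [-0.02323919 -0.03559474 -0.04292217]
```

```bash
python3 -m creep '[[0,0,6,0,0,0,0],[0,0,6,0,0,0,0],[0,0,6,0,0,0,0],[0,0,5,0,0,0,0],[0,0,4,0,0,0,0],[0,0,3,0,0,0,0],[0,0,1.5,0,0,0,0],[0,0,1,0,0,0,0],[0,0,0.5,0,0,0,0],[0,0,0,0,0,0,0]]'; python3 -c "
from station import sense
s=sense();print(s['wrist_force'],s['moment'])"
```

```text
time_s: 20.55
tcp_pos: [0.6063, 0.096, 0.1333]
ee_rot: [[-0.058, -0.998, 0.001], [-0.998, 0.058, 0.0], [-0.0, -0.001, -1.0]]
wrist_force: [-0.6, -0.1, 1.7]
gripper_width: 0.584
[-0.60513663 -0.11000381  1.70112631] [-0.02837568  0.40632251  0.03997053]
```

```bash
python3 -m creep '[[0,0,0.7,0,0,0,0],[0,0,0,0,0,0,0.65],[0,0,0,0,0,0,0.75],[0,0,0,0,0,0,0.9],[0,0,0,0,0,0,0.9],[0,0,-10,0,0,0,0.9],[0,0,-30,0,0,0,0.9],[0,0,-40,0,0,0,0.9],[0,0,-20,0,0,0,0.9],[0,35,0,0,0,0,1]]'; python3 - <<'E'
from post import *
c,g,t=post('w7.png'); s=sense(); print(s['wrist_force'],w2px(c,[.604,.0957,.144]))
cv2.imwrite('pics/w7c.png',cv2.resize(c['color'][80:300,220:420],(600,600*220//200*10//11),interpolation=cv2.INTER_CUBIC))
E
```

```text
time_s: 21.8
tcp_pos: [0.5734, 0.0984, 0.2344]
ee_rot: [[-0.059, -0.998, 0.006], [-0.998, 0.059, 0.002], [-0.002, -0.005, -1.0]]
wrist_force: [-0.4, -0.6, -1.6]
gripper_width: 0.951
tcp [0.5734 0.0984 0.2344] 21.8
pred [328.30124437 185.37906565]
[323.73297003 182.41961853] [313 172  22  22 367] [0.60417216 0.09591807 0.19      ]
[-6.00889154 -0.82455589 -1.14519876] [324.00553733 172.71634388]
```

View pics/w7c.png

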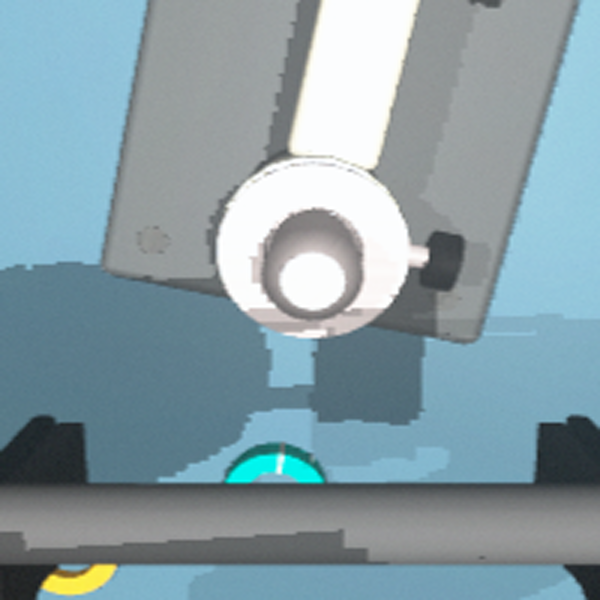

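The bearing sits on the hub round the post, at crop (312,245), with the post tip at (312,280). Next, go above the spacer and measure it by colour.

```bash
python3 -m creep '[[-36.2,49.2,0,0,0,0,0.85],[-36.2,49.2,0,0,0,0,0.85],[-36.2,49.2,0,0,0,0,0.85],[0,0,40,0,0,0,0.85],[0,0,40,0,0,0,0.85],[0,0,38,0,0,0,0.85],[0,0,0,0,0,0,0.85],[0,0,0,0,0,0,0.85],[0,0,0,0,0,0,0.85],[0,0,0,0,0,0,0.85]]'; cat > part.py <<'E'
from h import *
from scipy.optimize import least_squares
def part(pic,kind,x,y,z,R=.023):
    s=sense(); c=cam('wrist',pic); t=s['tcp_pos']; print('tcp',np.round(t,4),s['time_s'],s['wrist_force'])
    im=c['color']; p=w2px(c,[x,y,z]); print('pred',p)
    h=cv2.cvtColor(im,cv2.COLOR_BGR2HSV)
    m=((h[...,0]>15)&(h[...,0]<38)&(h[...,1]>110)&(h[...,2]>90)) if kind=='brass' else (h[...,2]<70)
    m=m.astype(np.uint8); m[232:]=0
    n,l,st,ce=cv2.connectedComponentsWithStats(m)
    for k in range(1,n):
        if st[k,4]>150 and np.hypot(*(ce[k]-p))<90:
            cnt=cv2.findContours((l==k).astype(np.uint8),cv2.RETR_EXTERNAL,cv2.CHAIN_APPROX_NONE)[0][0]
            hull=cv2.convexHull(cnt); e=cv2.fitEllipse(hull if len(hull)>5 else cnt)
            w=px2w(c,e[0],z); print('comp',ce[k].round(1),st[k],'ell',np.round(e[0],1),np.round(e[1],1),'world',w[:2].round(4),'tool mm',(1e3*(np.array(s['ee_rot']).T@(w-np.array(t)))).round(1))
    print(find_in('wrist','spacer' if kind=='brass' else 'collar')[:2])
E
python3 - <<'E'
from part import *
part('w8.png','brass',.441,.217,.006)
E
```

```text
time_s: 23.1
tcp_pos: [0.4309, 0.2155, 0.1152]
ee_rot: [[-0.059, -0.998, 0.002], [-0.998, 0.059, 0.002], [-0.002, -0.002, -1.0]]
wrist_force: [-0.2, -1.0, 0.2]
gripper_width: 0.849
tcp [0.4309 0.2155 0.1152] 23.1 [-0.16425169 -1.00730777  0.2014565 ]
pred [320.58427885 192.57964303]
comp [320.4 191.9] [ 295  166   52   52 1426] ell [320.4 191.9] [51.5 51.9] world [0.4416 0.2171] tool mm [ -2.  -10.5 109.3]
[{'xy': [307.8, 184.2], 'p': 0.55}]
```

```bash
python3 -m creep '[[-2,-10.5,30,0,0,0,0.85],[0,0,40,0,0,0,0.85],[0,0,25,0,0,0,0.85],[0,0,13,0,0,0,0.85],[0,0,5,0,0,0,0.85],[0,0,0,0,0,0,0.6],[0,0,0,0,0,0,0],[0,0,0,0,0,0,0],[0,0,0,0,0,0,0],[0,0,0,0,0,0,0]]'; python3 -c "
from station import sense
s=sense();print(s['wrist_force'],s['moment'],s['gripper_width'])"
```

```text
time_s: 24.45
tcp_pos: [0.4412, 0.2167, 0.0015]
ee_rot: [[-0.058, -0.998, 0.001], [-0.998, 0.058, 0.001], [-0.001, -0.001, -1.0]]
wrist_force: [-1.0, -0.0, 4.1]
gripper_width: 0.511
[-0.98125632 -0.02378634  4.07651875] [ 0.03672476  0.22078674 -0.04246766] 0.5107526720237751
```

```bash
python3 -m creep '[[0,0,-10,0,0,0,0],[0,0,-54,0,0,0,0],[0,0,-54,0,0,0,0],[0,0,-54,0,0,0,0],[0,0,-53,0,0,0,0],[28.7,-36.5,0,0,0,0,0],[28.7,-36.5,0,0,0,0,0],[28.7,-36.5,0,0,0,0,0],[28.7,-36.5,0,0,0,0,0],[0,0,0,0,0,0,0]]'; python3 -m creep '[[0,0,0,0,0,0,0],[0,0,0,0,0,0,0],[0,0,0,0,0,0,0],[0,0,0,0,0,0,0],[0,0,0,0,0,0,0],[0,0,0,0,0,0,0],[0,0,0,0,0,0,0],[0,0,0,0,0,0,0],[0,0,0,0,0,0,0],[0,0,0,0,0,0,0]]'
python3 - <<'E'
from post import *
c,g,t=post('w9.png'); im=c['color']; h=cv2.cvtColor(im,cv2.COLOR_BGR2HSV)
m=((h[...,0]>15)&(h[...,0]<38)&(h[...,1]>110)&(h[...,2]>90)); m[258:]=0; m[:205]=0; m[:,:260]=0;m[:,390:]=0
ys,xs=np.where(m); print(xs.min(),xs.max(),ys.min(),len(xs))
for r in range(ys.min(),258,3):
    q=xs[ys==r]; print(r,q.min(),q.max(),(q.min()+q.max())/2)
print(w2px(c,[t[0],t[1],t[2]+.0065]),circ(c,t[0]-.002,t[1],t[2]+.0065,.023)[:,1].min())
E
```

```text
time_s: 25.7
tcp_pos: [0.581, 0.0912, 0.2252]
ee_rot: [[-0.063, -0.998, -0.001], [-0.998, 0.063, -0.001], [0.001, 0.001, -1.0]]
wrist_force: [0.7, -0.4, -1.3]
gripper_width: 0.507
time_s: 26.95
tcp_pos: [0.5799, 0.0933, 0.226]
ee_rot: [[-0.059, -0.998, -0.0], [-0.998, 0.059, -0.0], [0.0, 0.0, -1.0]]
wrist_force: [0.6, -0.1, -0.7]
gripper_width: 0.51
tcp [0.5799 0.0933 0.226 ] 26.95
pred [320.96345135 197.89691545]
[316.18333333 192.98333333] [305 184  23  17 300] [0.60541165 0.09586673 0.19      ]
281 365 212 2054
212 315 331 323.0
215 306 341 323.5
218 300 346 323.0
221 297 350 323.5
224 293 353 323.0
227 291 355 323.0
230 289 357 323.0
233 287 359 323.0
236 285 361 323.0
239 284 362 323.0
242 282 364 323.0
245 282 365 323.5
248 281 365 323.0
251 281 365 323.0
254 281 365 323.0Traceback (most recent call last):
  File "<stdin>", line 6, in <module>
    return umr_minimum(a, axis, None, out, keepdims, initial, where)
ValueError: zero-size array to reduction operation minimum which has no identity
```

```bash
python3 - <<'E'
from h import *
from scipy.optimize import least_squares
c=cam('wrist'); s=sense(); t=s['tcp_pos']; R=np.array(s['ee_rot'])
ch=[(227,291,355),(230,289,357),(233,287,359),(236,285,361),(239,284,362),(242,282.5,364),(245,282,365),(248,281,365),(251,281,365),(254,281,365)]
def f(p,z):
    o=[]
    for r,a,b in ch:
        for u in (a-.5 if 0 else a,b+1): o.append(np.hypot(*(px2w(c,(u,r+.5),z)[:2]-p[:2]))-p[2])
    return np.array(o)*1e3
for z in (.230,.232,.234):
    r=least_squares(f,[t[0],t[1],.023],args=(z,)); print(z,r.x,np.abs(r.fun).max(),t)
    P=px2w(c,(316.2,195.5),.19); print(P,1e3*(R.T@[*(P[:2]-r.x[:2]),0]))
E
```

```text
0.23 [0.57968095 0.09269112 0.02298214] 0.34004248910499135 [0.57994289 0.09329065 0.22599082]
[0.60375695 0.09596903 0.19      ] [-4.68190555e+00 -2.38427864e+01  3.49323365e-04]
0.232 [0.58054494 0.09264383 0.02269053] 0.3357278233562522 [0.57994289 0.09329065 0.22599082]
[0.60375695 0.09596903 0.19      ] [-4.67852519e+00 -2.29775010e+01  3.35709154e-04]
0.234 [0.58140894 0.09259655 0.02239891] 0.331413161455258 [0.57994289 0.09329065 0.22599082]
[0.60375695 0.09596903 0.19      ] [-4.67514482e+00 -2.21122156e+01  3.22094944e-04]
```

```bash
python3 -m creep '[[-2.3,-12,0,0,0,0,0],[-2.3,-11.9,0,0,0,0,0],[0,0,0,0,0,0,0],[0,0,12,0,0,0,0],[0,0,12,0,0,0,0],[0,0,8,0,0,0,0],[0,0,6,0,0,0,0],[0,0,4,0,0,0,0],[0,0,0,0,0,0,0],[0,0,0,0,0,0,0]]'; python3 -c "
from station import sense
s=sense();print(s['wrist_force'],s['moment'])"; python3 -m creep '[[0,0,3,0,0,0,0],[0,0,3,0,0,0,0],[0,0,3,0,0,0,0],[0,0,3,0,0,0,0],[0,0,3,0,0,0,0],[0,0,3,0,0,0,0],[0,0,0,0,0,0,0],[0,0,0,0,0,0,0],[0,0,0,0,0,0,0],[0,0,0,0,0,0,0]]'; python3 -c "
from station import sense
s=sense();print(s['wrist_force'],s['moment'])"
```

```text
time_s: 28.3
tcp_pos: [0.6043, 0.0966, 0.1844]
ee_rot: [[-0.058, -0.998, 0.001], [-0.998, 0.058, 0.0], [-0.0, -0.001, -1.0]]
wrist_force: [0.3, -0.1, -1.8]
gripper_width: 0.51
[ 0.29374697 -0.12438425 -1.8178351 ] [-0.05558427 -0.05219787 -0.02093158]
time_s: 29.55
tcp_pos: [0.6041, 0.0965, 0.1661]
ee_rot: [[-0.059, -0.998, 0.0], [-0.998, 0.059, 0.0], [-0.0, -0.0, -1.0]]
wrist_force: [-0.0, -0.3, -1.5]
gripper_width: 0.512
[-0.03101273 -0.29950162 -1.4832477 ] [-0.03599582 -0.01079578 -0.00805305]
```

```bash
python3 -m creep '[[0,0,5,0,0,0,0],[0,0,5,0,0,0,0],[0,0,4,0,0,0,0],[0,0,3,0,0,0,0],[0,0,2,0,0,0,0],[0,0,1,0,0,0,0],[0,0,0.6,0,0,0,0],[0,0,0.3,0,0,0,0],[0,0,0,0,0,0,0],[0,0,0,0,0,0,0]]'; python3 -c "
from station import sense
s=sense();print(s['wrist_force'],s['moment'])"
```

```text
time_s: 30.8
tcp_pos: [0.6041, 0.0965, 0.1456]
ee_rot: [[-0.058, -0.998, 0.001], [-0.998, 0.058, 0.0], [-0.0, -0.001, -1.0]]
wrist_force: [-1.4, 0.2, 3.0]
gripper_width: 0.514
[-1.36978461  0.21231322  3.01388273] [0.00146957 0.48645064 0.04049607]
```

```bash
python3 -m creep '[[0,0,0.5,0,0,0,0],[0,0,0,0,0,0,0.58],[0,0,0,0,0,0,0.7],[0,0,0,0,0,0,0.85],[0,0,0,0,0,0,0.85],[0,0,-10,0,0,0,0.85],[0,0,-30,0,0,0,0.85],[0,0,-40,0,0,0,0.85],[0,0,-20,0,0,0,0.85],[0,35,0,0,0,0,0.85]]'; python3 - <<'E'
from post import *
c,g,t=post('w10.png')
h=cv2.cvtColor(c['color'],cv2.COLOR_BGR2HSV); m=((h[...,0]>15)&(h[...,0]<38)&(h[...,1]>110)&(h[...,2]>90)).astype(np.uint8); m[230:]=0
n,l,st,ce=cv2.connectedComponentsWithStats(m); print([(st[k],ce[k]) for k in range(1,n) if st[k,4]>60])
q=circ(c,.604,.0958,.152,.023); print('expected at z .152',q.min(0),q.max(0))
E
```

```text
time_s: 32.05
tcp_pos: [0.5712, 0.0989, 0.247]
ee_rot: [[-0.059, -0.998, 0.005], [-0.998, 0.059, 0.002], [-0.002, -0.005, -1.0]]
wrist_force: [-1.1, 1.0, 0.0]
gripper_width: 0.847
tcp [0.5712 0.0989 0.247 ] 32.05
pred [328.57316361 178.91783537]
[324.22865854 176.12804878] [314 166  21  21 328] [0.60415306 0.09593077 0.19      ]
[(array([126,  78,  23,  23, 294], dtype=int32), array([137.41496599,  89.13945578])), (array([ 297,  141,   55,   56, 1408], dtype=int32), array([323.97017045, 166.19815341])), (array([  0, 203,  10,  25, 113], dtype=int32), array([  3.22123894, 216.32743363]))]
expected at z .152 [296.2071816  140.46806128] [352.43690228 196.58715701]
```

Spacer confirmed down: the observed outline matches the expected one at z = 152 mm to within about a pixel. Now the collar.

```bash
python3 -m creep '[[-53.7,9.2,0,0,0,0,0.85],[-53.7,9.2,0,0,0,0,0.85],[-53.7,9.2,0,0,0,0,0.85],[-53.7,9.2,0,0,0,0,0.85],[0,0,45,0,0,0,0.85],[0,0,45,0,0,0,0.85],[0,0,40,0,0,0,0.85],[0,0,0,0,0,0,0.85],[0,0,0,0,0,0,0.85],[0,0,0,0,0,0,0.85]]'; python3 - <<'E'
from part import *
part('w11.png','black',.556,.316,.012)
E
```

```text
time_s: 33.35
tcp_pos: [0.5462, 0.316, 0.1172]
ee_rot: [[-0.058, -0.998, 0.004], [-0.998, 0.058, 0.003], [-0.003, -0.003, -1.0]]
wrist_force: [-0.1, -0.0, 0.1]
gripper_width: 0.851
tcp [0.5462 0.316  0.1172] 33.35 [-0.10696623 -0.03634796  0.11724043]
pred [322.45027355 193.96076373]
comp [324. 206.] [296 185  52  35 803] ell [321.9 196.7] [44.6 51.4] world [0.5536 0.3166] tool mm [ -0.7  -7.1 105.2]
[{'xy': [321.9, 209.1], 'p': 0.9}]
```

```bash
python3 - <<'E'
from h import *
i=cv2.imread('pics/w11.png'); g=cv2.cvtColor(i,cv2.COLOR_BGR2GRAY)
for u in (312,322,332): print(u,g[155:228,u].tolist())
for r in (180,190,195,200): print(r,g[r,288:358].tolist())
c=cam('wrist'); q=circ(c,.556,.316,.016,.023); print(q.min(0),q.max(0)); q=circ(c,.556,.316,.0,.023); print(q.min(0),q.max(0),sense()['tcp_pos'])
E
```

```text
312 [200, 200, 201, 200, 200, 201, 200, 198, 198, 200, 199, 197, 176, 53, 58, 66, 73, 71, 72, 75, 70, 72, 70, 65, 68, 67, 69, 114, 175, 177, 176, 174, 175, 189, 155, 115, 114, 113, 112, 115, 114, 113, 114, 171, 168, 107, 105, 73, 44, 44, 42, 41, 46, 47, 48, 46, 49, 47, 44, 45, 46, 44, 47, 59, 101, 102, 103, 102, 102, 103, 101, 103, 104]
322 [201, 201, 201, 201, 201, 202, 202, 200, 201, 200, 189, 77, 57, 61, 78, 76, 74, 74, 73, 71, 69, 71, 71, 74, 121, 196, 197, 195, 195, 194, 193, 194, 195, 190, 126, 128, 125, 125, 124, 125, 124, 132, 173, 167, 108, 106, 108, 104, 104, 106, 99, 42, 42, 41, 41, 46, 57, 55, 56, 56, 56, 51, 52, 51, 60, 109, 167, 167, 165, 164, 165, 167, 167]
332 [203, 202, 204, 201, 203, 201, 201, 201, 200, 200, 199, 202, 195, 110, 55, 59, 75, 77, 74, 73, 75, 72, 72, 69, 66, 68, 66, 63, 102, 172, 176, 195, 192, 153, 152, 126, 126, 124, 126, 123, 126, 123, 110, 108, 109, 106, 90, 48, 43, 47, 42, 45, 47, 47, 50, 55, 58, 54, 53, 54, 54, 55, 67, 135, 169, 168, 166, 169, 168, 168, 166, 166, 167]
180 [193, 193, 196, 193, 194, 193, 193, 194, 199, 213, 212, 132, 64, 69, 67, 68,
[... 680 characters left out ...]
06, 107, 104, 114, 125, 125, 125, 126, 123, 125, 125, 124, 123, 124, 127, 127, 125, 124, 125, 126, 124, 125, 125, 126, 125, 123, 115, 84, 49, 50, 53, 51, 52, 53, 53, 53, 53, 52, 53, 76, 107, 108, 106, 113, 126, 127, 123, 126, 126]
200 [117, 106, 106, 108, 107, 106, 107, 95, 65, 48, 48, 51, 50, 48, 51, 48, 49, 51, 47, 46, 45, 45, 77, 105, 107, 106, 107, 108, 106, 106, 107, 105, 105, 106, 106, 106, 105, 106, 106, 107, 106, 108, 106, 106, 106, 88, 50, 47, 48, 45, 49, 51, 54, 52, 54, 56, 51, 52, 49, 67, 96, 108, 112, 125, 125, 125, 127, 126, 128, 128]
[294.93032129 167.53439917] [348.88954779 220.29276488]
[296.50879426 165.16974143] [347.52013233 215.19619807] [0.54549016 0.31554193 0.11613345]
```

```bash
python3 -m creep '[[-0.8,-10.3,30,0,0,0,0.85],[0,0,40,0,0,0,0.85],[0,0,25,0,0,0,0.85],[0,0,12,0,0,0,0.85],[0,0,4,0,0,0,0.85],[0,0,0,0,0,0,0.6],[0,0,0,0,0,0,0],[0,0,0,0,0,0,0],[0,0,0,0,0,0,0],[0,0,0,0,0,0,0]]'; python3 -c "
from station import sense
s=sense();print(s['wrist_force'],s['moment'],s['gripper_width'])"
```

```text
time_s: 34.75
tcp_pos: [0.5557, 0.3157, 0.0043]
ee_rot: [[-0.058, -0.998, 0.001], [-0.998, 0.058, 0.001], [-0.001, -0.001, -1.0]]
wrist_force: [-0.2, -0.1, 1.9]
gripper_width: 0.511
[-0.18443317 -0.07862517  1.94219292] [ 0.16723262  0.15044096 -0.02482184] 0.5110567394159654
```

```bash
python3 -m creep '[[0,0,-10,0,0,0,0],[0,0,-54,0,0,0,0],[0,0,-54,0,0,0,0],[0,0,-54,0,0,0,0],[0,0,-54,0,0,0,0],[55.2,-9.3,0,0,0,0,0],[55.2,-9.3,0,0,0,0,0],[55.2,-9.3,0,0,0,0,0],[55.2,-9.3,0,0,0,0,0],[0,0,0,0,0,0,0]]'; python3 -m creep '[[0,0,0,0,0,0,0],[0,0,0,0,0,0,0],[0,0,0,0,0,0,0],[0,0,0,0,0,0,0],[0,0,0,0,0,0,0],[0,0,0,0,0,0,0],[0,0,0,0,0,0,0],[0,0,0,0,0,0,0],[0,0,0,0,0,0,0],[0,0,0,0,0,0,0]]'
python3 - <<'E'
from post import *
c,g,t=post('w12.png'); t=np.array(t); g=g.astype(int)
for r in range(205,256,5): 
    m=np.where(g[r,255:395]<85)[0]+255; print(r,m.min() if len(m) else '',m.max() if len(m) else '')
for u in (305,316,323): print(g[180:258,u].tolist())
for z in (.012,.010): q=circ(c,*t[:2],t[2]+z,.023); print(q.min(0),q.max(0))
E
```

```text
time_s: 36.0
tcp_pos: [0.5789, 0.089, 0.2297]
ee_rot: [[-0.064, -0.998, -0.001], [-0.998, 0.064, -0.0], [0.001, 0.001, -1.0]]
wrist_force: [-0.7, 0.4, -1.3]
gripper_width: 0.515
time_s: 37.25
tcp_pos: [0.5795, 0.0927, 0.2296]
ee_rot: [[-0.059, -0.998, 0.0], [-0.998, 0.059, -0.0], [0.0, -0.0, -1.0]]
wrist_force: [0.9, -0.8, -0.7]
gripper_width: 0.516
tcp [0.5795 0.0927 0.2296] 37.25
pred [320.06885104 196.04500136]
[315.41355932 191.21694915] [305 183  22  16 295] [0.60540223 0.09583522 0.19      ]
205 344 352
210 313 333
215 301 346
220 295 352
225 290 357
230 287 360
235 264 381
240 262 384
245 259 387
250 255 391
255 255 394
[141, 144, 149, 153, 159, 167, 170, 163, 170, 205, 220, 236, 237, 244, 242, 230, 216, 188, 163, 125, 118, 101, 100, 118, 163, 148, 149, 148, 148, 144, 111, 119, 113, 67, 49, 52, 51, 49, 46, 49, 50, 48, 48, 50, 47, 50, 48, 47, 45, 44, 44, 48, 45, 47, 46, 45, 45, 46, 46, 49, 76, 132, 170, 168, 168, 169, 164, 113, 78, 79, 78, 108, 171, 170, 170, 169, 165, 82]
[186, 193, 209, 247, 253, 253, 253, 252, 253, 253, 253, 252, 252, 252, 253, 253, 252, 253, 251, 199, 193, 166, 168, 165, 121, 104, 100, 111, 146, 132, 54, 54, 55, 53, 49, 50, 51, 53, 57, 53, 53, 51, 51, 51, 50, 50, 49, 47, 54, 52, 54, 47, 45, 45, 56, 119, 169, 171, 169, 169, 169, 168, 171, 169, 168, 166, 167, 166, 164, 131, 83, 78, 77, 87, 157, 171, 167, 83]
[164, 171, 179, 186, 189, 198, 240, 250, 253, 253, 253, 253, 252, 252, 252, 252, 253, 251, 199, 200, 181, 131, 109, 106, 99, 102, 138, 155, 147, 65, 52, 52, 54, 52, 49, 47, 49, 56, 55, 55, 51, 49, 51, 49, 53, 51, 51, 56, 55, 55, 49, 44, 45, 53, 98, 151, 153, 152, 152, 152, 150, 153, 152, 153, 151, 151, 152, 151, 153, 171, 169, 167, 169, 166, 151, 149, 119, 71]
[277.68856758 217.93760122] [367.17525331 300.71572388]
[278.22567135 216.79038493] [366.65314039 298.70066505]
```

```bash
python3 -m creep '[[-2.5,-12.1,0,0,0,0,0],[-2.5,-12.1,0,0,0,0,0],[0,0,0,0,0,0,0],[0,0,12,0,0,0,0],[0,0,12,0,0,0,0],[0,0,8,0,0,0,0],[0,0,6,0,0,0,0],[0,0,4,0,0,0,0],[0,0,0,0,0,0,0],[0,0,0,0,0,0,0]]'; python3 -c "
from station import sense
s=sense();print(s['wrist_force'],s['moment'])"; python3 -m creep '[[0,0,3,0,0,0,0],[0,0,3,0,0,0,0],[0,0,3,0,0,0,0],[0,0,3,0,0,0,0],[0,0,3,0,0,0,0],[0,0,3,0,0,0,0],[0,0,0,0,0,0,0],[0,0,0,0,0,0,0],[0,0,0,0,0,0,0],[0,0,0,0,0,0,0]]'; python3 -c "
from station import sense
s=sense();print(s['wrist_force'],s['moment'])"
```

```text
time_s: 38.55
tcp_pos: [0.6042, 0.0963, 0.1879]
ee_rot: [[-0.058, -0.998, 0.001], [-0.998, 0.058, 0.0], [-0.0, -0.001, -1.0]]
wrist_force: [-0.0, 0.7, -1.5]
gripper_width: 0.517
[-0.00242859  0.67921362 -1.50029663] [-0.00795873  0.06174347  0.03502145]
time_s: 39.8
tcp_pos: [0.604, 0.0963, 0.1697]
ee_rot: [[-0.058, -0.998, 0.0], [-0.998, 0.058, 0.0], [-0.0, -0.0, -1.0]]
wrist_force: [0.0, 0.3, -0.5]
gripper_width: 0.515
[ 0.04743706  0.26763665 -0.49012851] [-0.06034868 -0.00737039 -0.00195603]
```

```bash
python3 -m creep '[[0,0,4,0,0,0,0],[0,0,4,0,0,0,0],[0,0,2.5,0,0,0,0],[0,0,1.2,0,0,0,0],[0,0,1,0,0,0,0],[0,0,0.6,0,0,0,0],[0,0,0.3,0,0,0,0],[0,0,0,0,0,0,0],[0,0,0,0,0,0,0],[0,0,0,0,0,0,0]]'; python3 -c "
from station import sense
s=sense();print(s['wrist_force'],s['moment'])"
```

```text
time_s: 41.05
tcp_pos: [0.604, 0.0963, 0.1563]
ee_rot: [[-0.058, -0.998, 0.0], [-0.998, 0.058, 0.0], [-0.0, -0.0, -1.0]]
wrist_force: [-1.6, 0.5, 1.7]
gripper_width: 0.516
[-1.6003917   0.47968319  1.72068335] [0.0076061  0.32343023 0.02975108]
```

```bash
python3 -m creep '[[0,0,0.5,0,0,0,0],[0,0,0,0,0,0,0.58],[0,0,0,0,0,0,0.7],[0,0,0,0,0,0,0.85],[0,0,0,0,0,0,0.85],[0,0,-10,0,0,0,0.85],[0,0,-30,0,0,0,0.85],[0,0,-50,0,0,0,0.85],[0,40,-20,0,0,0,0.85],[0,40,0,0,0,0,0.85]]'; python3 -m creep '[[0,50,0,0,0,0,0.85],[0,30,0,0,0,0,0.85],[0,0,0,0,0,0,0.85],[0,0,0,0,0,0,0.85],[0,0,0,0,0,0,0.85],[0,0,0,0,0,0,0.85],[0,0,0,0,0,0,0.85],[0,0,0,0,0,0,0.85],[0,0,0,0,0,0,0.85],[0,0,0,0,0,0,0.85]]'; python3 - <<'E'
from h import *
w=cam('wrist','w13.png'); s=cam('scene','s13.png'); t=cam('top','t13.png')
p=w2px(w,[.604,.096,.16]).astype(int); q=w2px(s,[.604,.096,.15]).astype(int); print(p,q,sense()['tcp_pos'])
def cr(i,p,a,b,k):
    y=max(p[1]-b,0);x=max(p[0]-a,0); return cv2.resize(i[y:y+2*b,x:x+2*a],(k,k*b//a),interpolation=cv2.INTER_CUBIC)
a=cr(w['color'],p,60,60,380); b=cr(s['color'],q,30,30,380)
cc=cv2.resize(t['color'][160:280,130:480],(760,261),interpolation=cv2.INTER_CUBIC)[:215]
h=min(a.shape[0],b.shape[0]); cv2.imwrite('pics/final.png',np.vstack([np.hstack([a[:h],b[:h]]),cc]))
for nm,z in (('bot',.152),('top',.168)): q=circ(w,.604,.096,z,.023)-(p-60); print(nm,(q.min(0)*380/120).round(),(q.max(0)*380/120).round())
E
```

```text
time_s: 42.3
tcp_pos: [0.5245, 0.1014, 0.2684]
ee_rot: [[-0.059, -0.998, 0.005], [-0.998, 0.059, 0.002], [-0.002, -0.005, -1.0]]
wrist_force: [-0.5, -0.7, -0.2]
gripper_width: 0.848
time_s: 43.55
tcp_pos: [0.4442, 0.1057, 0.2655]
ee_rot: [[-0.059, -0.998, 0.0], [-0.998, 0.059, 0.0], [-0.0, -0.0, -1.0]]
wrist_force: [-0.1, -0.2, 0.4]
gripper_width: 0.85
[322  -2] [350 215] [0.44421189 0.10568545 0.26551638]
bot [99. 92.] [287. 305.]
top [92. 57.] [294. 286.]
```

View pics/final.png

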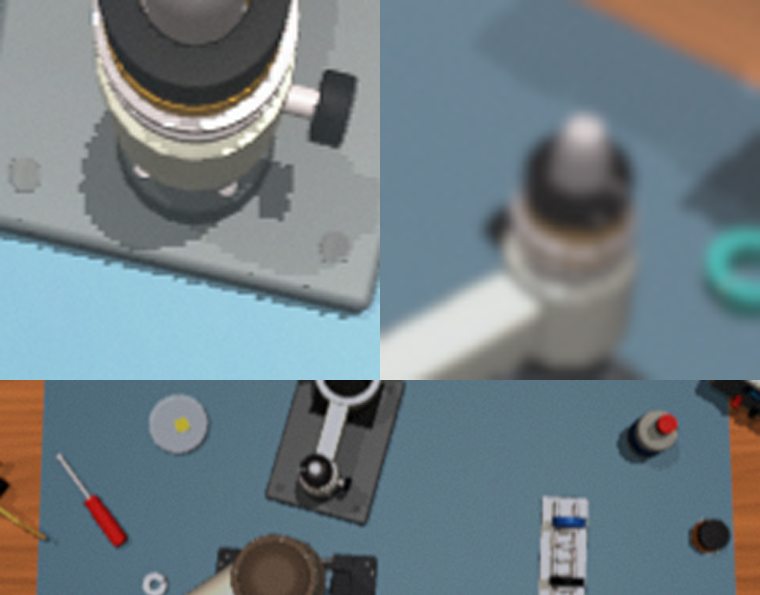

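The picture shows bearing, brass spacer and black collar stacked level on the post in that order, with no gap. The other rings are still in the rack and nothing else has moved. Handing in.

```bash
python3 -c "
from station import finish_job
print(finish_job())"
```

```text
the job is handed in; nothing more can be done
None
```

The stack on the post is complete: the bearing on the seat, the brass spacer on it, and the black collar on top as the retainer. I handed it in at about 43.7 s of the 72 s, with the gripper clear of everything.

- **How it was done:** I took the bearing from the middle of the rack. With the tool tilted about 58°, I set its edge on the bench and let go, so its raised edge tipped the last 12 mm or so onto the bench by itself. I then gripped it again by the rim. I lowered all three parts by hand over the post and felt light contact of about 3–5 N at the expected height before opening.
- **Heights at contact:** the tool stood at 133.3, 145.6 and 156.3 mm. Allowing for where each part was gripped, that puts the three undersides on the seat, the bearing and the spacer to within about 1 mm.
- **Last pictures:** the final wrist and scene views show the three parts level and in order. The solvent bottle, grease jar, dish, screwdriver, small collar, turquoise collar and the other two rack rings appear in place.
- **Disagreements:** the top camera put things about 4–5 mm short of the wrist camera. I followed the wrist camera, and all three parts went over the post without catching. The networks were sometimes off or mislabelled parts, so I checked them against the pictures and colour outlines.

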